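Hang the slicing disc on its slanted storage spindle

TASK

Take the slicing disc with the red hub off the green cutting board and hang it, hub outwards, on the empty slanted spindle: slide it down along the spindle until it meets the black rubber cushion, then press it home with a steady push of about ten newtons for half a second or so, never as much as fifteen. Let go and leave it hanging at rest against the cushion; do not touch the other stand or shift the things around it.

Things in the scene. Friction and masses are not known exactly. Their poses are not given: they have to be found in the camera images.
- disc: Slicing disc lying flat on the board, hub up: round metal plate 150 mm across, 4 mm thick; red cylindrical hub 36 mm across, its top 40 mm above the disc's underside. A plain 18 mm bore runs right through plate and hub. About 0.32 kg, varying by a third. Origin: centre of the underside, on the bore's axis; z points along the bore towards the hub.
- hub_top (a point): Centre of the open top of the red hub, on the bore's axis, 40 mm from the disc's underside.
- board: Green cutting board, 200 x 280 x 15 mm, fixed; origin at the centre of its underside.
- stand: White stand (base 100 x 120 x 12 mm, metal column 26 mm thick) with the EMPTY spindle, fixed; which of the two stands is on the left changes. Origin on the table under the column, z up; the spindle leans from vertical towards the stand's -x, which faces the robot give or take 0.35 rad. Disc and stand must not be forced together with more than 25 N.
- peg: The empty steel spindle, 14 mm in diameter, 80 mm long, its last 7 mm tapered to 6 mm. Origin at its root, 135 mm above the table; z points along it to its tip, 30 degrees from vertical. A black rubber cushion ring (44 mm across, 10 mm thick) surrounds it, on a sprung grey bellows over a dark clamp ring; the disc's underside goes against the cushion's upper face.
- peg_tip (a point): Tip of the empty spindle, on its axis, 80 mm from its root. The cushion's clamp is set differently each time and not reported: its untouched upper face lies 35 to 55 mm from the root. Pushed down the spindle, it gives 1 mm per 2.5 N over 12 mm (then hard) and springs back. Once the disc is home, up to about 12 mm of spindle stands out of the hub.
- stand_full: The other stand, same shape and slant, with a grater disc with a black hub (150 mm across) already hung on it; fixed. Origin on the table under the column's axis. Bystander.
- squeeze_bottle: blue squeeze bottle, 60 mm across, 190 mm tall; origin under its centre. Bystander.
- plate: white plate, 200 mm across, 22 mm high; origin under its centre. Bystander.
- bowl: steel bowl, 130 mm across, 55 mm high; origin under its centre. Bystander.
- jar: glass jar with a red cap, 70 mm across, 100 mm tall; origin under its centre. Bystander.
- ring_mould: thin steel ring mould, 70 mm across, 50 mm high, between the two stands; origin under its centre. Bystander.
- spoon: steel spoon, 200 mm long, lying; origin about its middle. Bystander.
- pepper_mill: dark wooden pepper mill, 52 mm across, 147 mm tall; origin under its centre. Bystander.
There are look-alikes about, which are no part of the job. What is shaped like the disc but brown is not meant.

How it is judged:
By the outcome, as a careful person would: the job done as asked, in the order asked, and still so for the second after the job is handed in, with the robot touching nothing.
It also fails if it takes over 43 s, if anything falls off the work surface, if the arm or the gripper's body presses on something with over 40 N, if the wrist force passes 120 N, or if a joint passes its speed limit or range.

ROBOT

A 6-joint arm with a two-finger parallel gripper is mounted at the origin on the work surface. World frame = base frame: x ahead of the robot, y to its left, z up, the work surface at z = 0. Lengths are in mm, angles in rad, forces in N, time in s.
With the tool pointing down it reaches from about 350 to 775 mm from the base axis. Payload 7.3 kg.
Tool frame: the origin (TCP) lies at the very end of the fingers, on their centre line; the grasp point (between the pads) lies ctrl.grip_depth behind it (ctrl.grip_depth is the distance from the TCP to the grasp point, in mm); z points along the fingers, y is the line along which they close (so a half turn about z gives the same grasp; the last joint's range is limited). The gripper opens to 92 mm and grips with 3 to 60 N. Pads are 19 mm wide; open, the fingers measure 130 mm over their backs; the gripper's body (75 mm by 190 mm) begins 47 mm behind the grasp point.
Start: joints at [1.126, 0.342, 1.524, -0, 1.275, -0.146], TCP at [154.531, 501.762, 226.741] pointing down, gripper open.
Joint ranges: [-2.53, 2.53], [-0.77, 2.02], [0.04, 2.7], [-1, 4.14], [0.28, 2.66], [-3.11, 3.11]. Speed limits (rad/s): [2.57, 2.57, 3.14, 3.14, 3.14, 3.14].

INTERFACE

Orientations are given as a rotation vector (axis times angle).
In Python, from cell import ctrl gives the robot as it stands.
- The arm moves only by the tool servo_tool, never from a script. Its argument "commands" is a list of rows, each an object of numbers: "gripper": the gripper's target within -1 to 1 (shut at 1, half-way at 0, fully open at -1); "tx", "ty", "tz": the shift along the world's x, y, z as a fraction of full scale; "wx", "wy", "wz": the turn, a rotation vector about the world's x, y, z as a fraction of full scale. In form: [{"gripper": .., "tx": .., "ty": .., "tz": .., "wx": .., "wy": .., "wz": ..}, ...]. A call has 1 to 8 rows; each row shifts and turns the commanded pose from where the row before left it; what a row does not reach is not made up. Full scale, the value 1, is 0.3 m for a shift and 180 degrees for a turn. A row lasts 1/12 s, in which the tool goes at most 41.7 mm and 7.16 degrees, less where a joint would pass 70% of its speed; a pose out of reach is approached as far as the arm can. A call with a number of a shift or a turn outside -1 to 1 is refused whole. A call with a gripper value outside its range is refused whole. The fingers move at their own pace and stop on an object; "newtons" is the grip in N (left out, the last holds). Time passes only in rows, so rows that do not move let the fingers close. It gives the time, the measured TCP pose, the force, the opening and the grip force at its end, in the units of the state.
- ctrl.state(): the state, without advancing time (a new reading comes with each control period).
- ctrl.get_image(name): name is "scene" or "top"; returns the picture (420x560x3 uint8, blue, green, red); there is no depth.
- ctrl.camera_model(name): a dict with "camera_matrix" (3x3 intrinsics, pixels), "k1" (the pictures are not rectified: a ray, as slopes to the right and down, at radius r is drawn at 1 + k1 r^2 times it, then the intrinsics apply), "pose" (4x4, takes a point from camera to world coordinates). Camera axes: x right, y up, looking along -z (the intrinsics and any distortion apply to the point x, -y, -z); pixel columns grow to the right and rows downward; lengths in mm; the calibration is good to about 2 mm. A picture is of the moment at which its call begins. camera_model takes no time and is no camera call.
- ctrl.finish_job(): hands the job in; it is judged then, once.
The state is a dict: "time": time; "joint_pos": joint angles; "joint_velocities": joint speeds; "joint_efforts": joint torques, N m; "position": TCP position; "eef_rot": TCP orientation; "force": force on the tool from outside, world axes, zero at the start; "moment": the same for the moment, N m; "finger_gap": finger opening in mm; "grip_force": force on a finger pad.
Only numpy, scipy, OpenCV 4.12 (cv2) and the standard library are available. Lean on these libraries where they do the work, as an engineer would, in place of code of your own. Each camera call takes 0.05 s, during which the arm holds its last target. There are 200 camera calls.

## Working session

There is one attempt and no reset: what is moved stays moved. The work goes in short steps, Python scripts to look and compute and a tool call to move; the robot and the scene stay as the last step left them, time stands still between calls to the robot, and variables do not carry over. Pictures are saved under pics/ and viewed, at most 10 in all, crops included, and the job is handed in when it is done.

Besides the shell and the picture viewer there is one more tool, called after "Call:" as a command line: name --argument value ..., lists and objects as JSON in quotes. servo_tool: Moves the arm, as the interface text tells. Shift numbers are shares of 0.3 m and turn numbers shares of 180 degrees, none past 1 either way. Its arguments: {"type":"object","properties":{"commands":{"type":"array","items":{"type":"object","properties":{"gripper":{"type":"number"},"tx":{"type":"number"},"ty":{"type":"number"},"tz":{"type":"number"},"wx":{"type":"number"},"wy":{"type":"number"},"wz":{"type":"number"}}}},"newtons":{"type":"number"}},"required":["commands"]}

```bash
ls; mkdir -p pics
python3 - <<'E'
from cell import ctrl
import cv2,numpy as np
for n in("scene","top"):
    cv2.imwrite(f"pics/{n}0.png",ctrl.get_image(n)); m=ctrl.camera_model(n); print(n,np.round(m["camera_matrix"],1).tolist(),m["k1"],np.round(m["pose"],3).tolist())
print(ctrl.state(),ctrl.grip_depth)
E
```

```text
pics
scene [[479.4, 0.0, 270.6], [0.0, 479.4, 208.5], [0.0, 0.0, 1.0]] -0.09009641993761484 [[0.491, -0.504, 0.711, 1432.32], [0.871, 0.268, -0.411, -597.699], [0.016, 0.821, 0.571, 929.705], [0.0, 0.0, 0.0, 1.0]]
top [[518.5, 0.0, 276.4], [0.0, 518.5, 212.5], [0.0, 0.0, 1.0]] -0.18735257126929156 [[-0.022, 0.998, -0.063, 318.502], [-1.0, -0.022, 0.0, 5.235], [-0.001, 0.063, 0.998, 1733.444], [0.0, 0.0, 0.0, 1.0]]
{'time': 0.1, 'joint_pos': array([ 1.12598613e+00,  3.42623973e-01,  1.52489411e+00,  8.26320914e-06,
        1.27540720e+00, -1.46002161e-01]), 'joint_velocities': array([ 0.00011797, -0.00245614, -0.00136933,  0.00029046, -0.00226788,
        0.00070454]), 'joint_efforts': array([ 2.36665393e-03, -4.31997728e+01, -2.44696230e+01,  7.20825372e-02,
        5.24606660e-02, -6.51111532e-05]), 'position': array([154.37419421, 501.42146959, 226.13910981]), 'eef_rot': array([-4.67567131e-01, -3.10620289e+00,  1.99875251e-03]), 'force': array([ 0.19177121, -0.96315409,  0.19414956]), 'moment': array([-0.00441031,  0.04321194, -0.05606677]), 'grip_force': 0.0, 'finger_gap': 91.49546193074677} 18.8
```

View pics/scene0.png

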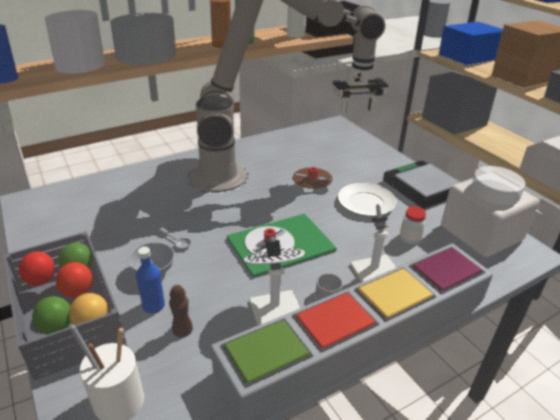

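View pics/top0.png

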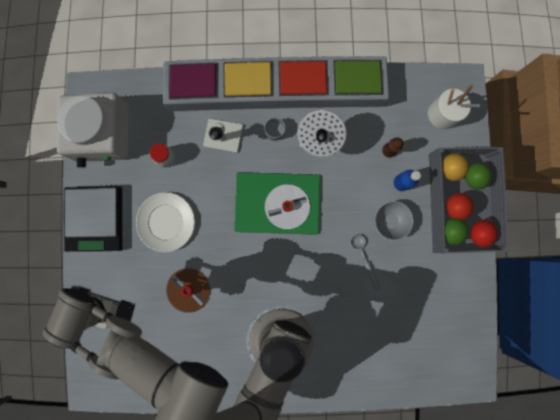

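Scene (270,238) and top (287,206) both show a disc with a red hub on the green board. The brown look-alike is at top (187,290) / scene (312,176), off the board. The silver one on the green board fits the description. The empty stand is at top (220,134) / scene (378,250), and the full stand is at top (321,134). I'll confirm with one enlarged crop.

```bash
cat > h.py <<'E'
from cell import ctrl
import cv2,numpy as np
from scipy.optimize import least_squares
from scipy.spatial.transform import Rotation as R
def proj(n,P):
    m=ctrl.camera_model(n);T=np.linalg.inv(np.array(m["pose"]));K=np.array(m["camera_matrix"])
    c=np.atleast_2d(P)@T[:3,:3].T+T[:3,3]; s=np.c_[c[:,0],-c[:,1]]/-c[:,2:]
    s=s*(1+m["k1"]*(s**2).sum(1,keepdims=True)); return s@K[:2,:2].T+K[:2,2]
def onz(n,uv,z):
    f=lambda p:(proj(n,[p[0],p[1],z])-uv).ravel()
    return least_squares(f,[500,0]).x
def tri(a,b):
    return least_squares(lambda p:np.r_[(proj("scene",p)-a).ravel(),(proj("top",p)-b).ravel()],[550,50,100])
E
python3 - <<'E'
from h import *
t=cv2.imread("pics/top0.png");s=cv2.imread("pics/scene0.png")
a=cv2.resize(t[115:235,190:330],None,fx=4,fy=4,interpolation=cv2.INTER_CUBIC)[:, :]
a=cv2.resize(t[115:235,195:325],(390,360),interpolation=cv2.INTER_CUBIC)
b=cv2.resize(s[200:290,335:435],(400,360),interpolation=cv2.INTER_CUBIC)
cv2.imwrite("pics/c1.png",np.hstack([a,b]))
E
```

```text
(no output)
```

View pics/c1.png

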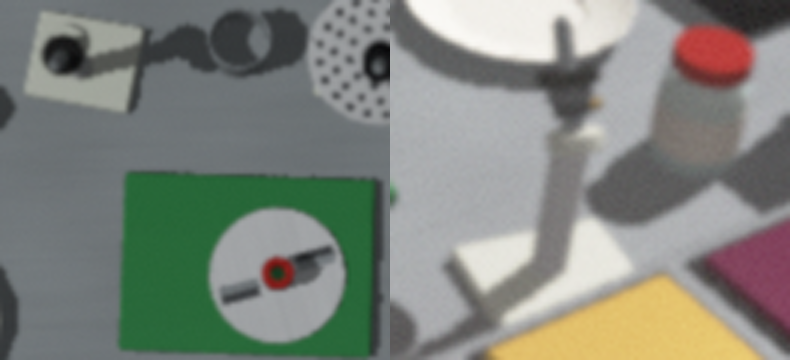

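The crop confirms it: silver disc with a red hub at top (287,206), and an empty slanted spindle with its tip near scene (378,204). Next I measure both.

Run:
```python
from h import *
T=[ctrl.get_image("top").astype(float) for _ in range(6)];S=[ctrl.get_image("scene").astype(float) for _ in range(6)]
t=np.mean(T,0).astype(np.uint8);s=np.mean(S,0).astype(np.uint8);cv2.imwrite("pics/tm.png",t);cv2.imwrite("pics/sm.png",s)
def red(im,x0,x1,y0,y1):
    c=im[y0:y1,x0:x1].astype(int);m=(c[...,2]>110)&(c[...,1]<90)&(c[...,0]<90)
    y,x=np.nonzero(m);print("red",m.sum(),x.min()+x0,x.max()+x0,y.min()+y0,y.max()+y0);return np.array([(x.min()+x.max())/2+x0,(y.min()+y.max())/2+y0]),np.array([x.mean()+x0,y.mean()+y0])
for n,im,b in(("top",t,(270,305,190,222)),("scene",s,(255,285,224,245))):
    for uv in red(im,*b): print(n,uv,onz(n,uv,55))
# plate circle in top
g=t.astype(int);m=((g.max(2)-g.min(2)<35)&(g.sum(2)>330)).astype(np.uint8);w=np.zeros_like(m);w[175:240,255:318]=1;m*=w
k=max(cv2.findContours(m,0,1)[0],key=cv2.contourArea);e=cv2.fitEllipse(cv2.convexHull(k));print("plate",e,onz("top",e[0],19))
# base in top
m=((g.sum(2)>480)).astype(np.uint8);w[:]=0;w[115:158,195:250]=1;m*=w
k=max(cv2.findContours(m,0,1)[0],key=cv2.contourArea);r=cv2.minAreaRect(k);q=cv2.boxPoints(r);W=np.array([onz("top",p,12) for p in q]);print("base",q.tolist(),W.round(1).tolist(),W.mean(0),np.linalg.norm(np.diff(W,axis=0),axis=1))
a=cv2.resize(t[115:157,197:250],None,fx=7.4,fy=7.4,interpolation=cv2.INTER_CUBIC)
b=cv2.resize(s[198:242,355:405],None,fx=7.9,fy=7.9,interpolation=cv2.INTER_CUBIC)
h=max(len(a),len(b));f=lambda i:cv2.copyMakeBorder(i,0,h-len(i),0,0,0)
c=np.hstack([f(a),f(b)]);print(c.shape,a.shape);cv2.imwrite("pics/c2.png",c)
```

```text
red 59 283 292 201 211
top [287.5 206. ] [445.26858655 -31.94549702]
top [287.08474576 205.77966102] [446.01605325 -30.61456509]
red 63 265 275 229 236
scene [270.  232.5] [451.26168321 -30.76126465]
scene [269.66666667 232.84126984] [452.24202453 -32.45170892]
plate ((286.8392333984375, 206.38697814941406), (44.845035552978516, 45.04874038696289), 110.26435089111328) [446.75012012 -30.52127638]
base [[203.75413513183594, 146.2950897216797], [204.7755584716797, 136.7616729736328], [236.09458923339844, 140.11729431152344], [235.0731658935547, 149.6507110595703]] [[657.2, 244.8], [689.9, 241.1], [675.3, 135.0], [642.7, 138.9]] [666.30181843 189.95596905] [ 32.92804284 107.16704909  32.81033908]
(348, 787, 3) (311, 392, 3)
```

View pics/c2.png

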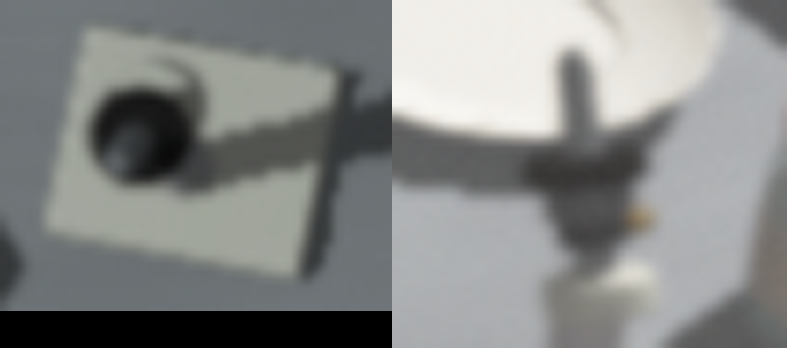

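Run:
```python
from h import *
f=lambda x,y,s,ox,oy:np.array([(x+.5)/s-.5+ox,(y+.5)/s-.5+oy])
ft=lambda x,y:f(x,y,7.4,197,115); fs=lambda x,y:f(x-392,y,7.9,355,198)
C=np.array([onz("top",ft(*p),12) for p in((86,26),(340,72),(300,277),(46,230))]);print(C.round(1).tolist(),C.mean(0),np.linalg.norm(np.roll(C,-1,0)-C,axis=1))
# yaw: stand +x ~ up in image
up=(C[0]+C[1]-C[2]-C[3]);lf=(C[0]+C[3]-C[1]-C[2]);print("yaw",np.arctan2(up[1],up[0]),np.arctan2(-lf[0],lf[1]))
yaw=(np.arctan2(up[1],up[0])+np.arctan2(-lf[0],lf[1]))/2
d=np.array([-np.sin(np.pi/6)*np.cos(yaw),-np.sin(np.pi/6)*np.sin(yaw),np.cos(np.pi/6)])
for nm,a,b in(("tip",fs(573,51),ft(114,166)),("cush",fs(585,170),ft(143,137))):
    r=tri(a,b);print(nm,r.x.round(1),r.fun.round(2), "root est",(r.x-80*d).round(1))
# fit of tip with tip z fixed=135+80cos30
z=135+80*d[2];print(z,d,onz("scene",fs(573,51),z),onz("top",ft(114,166),z))
```

```text
[[754.4, 229.1], [729.3, 112.5], [634.5, 132.1], [659.5, 248.1]] [694.45426965 180.46968611] [119.30230395  96.80286942 118.65867764  96.76810278]
yaw -0.20075780079537378 -0.21197111795457782
tip [646.7 192.5 204. ] [ 0.19 -0.02  0.17  0.12] root est [685.9 184.3 134.8]
cush [667.2 185.9 168.7] [-0.24  0.02 -0.22 -0.16] root est [706.3 177.7  99.4]
204.2820323027551 [-0.48939116  0.10245143  0.8660254 ] [646.79393274 191.76616822] [647.05406846 193.02753045]
```

Disc ≈ (447,-30.5), spindle tip ≈ (647,192.5,204), stand yaw ≈ -0.206. I'll move toward the disc and turn the closing axis across the blade.

Call:
servo_tool --commands '[{"gripper": -1,"tx": 0.08,"ty": -0.09,"wz": -0.037},{"gripper": -1,"tx": 0.08,"ty": -0.09,"wz": -0.037},{"gripper": -1,"tx": 0.08,"ty": -0.09,"wz": -0.037},{"gripper": -1,"tx": 0.08,"ty": -0.09,"wz": -0.037},{"gripper": -1,"tx": 0.08,"ty": -0.09,"wz": -0.037},{"gripper": -1,"tx": 0.08,"ty": -0.09,"wz": -0.037},{"gripper": -1,"tx": 0.08,"ty": -0.09,"wz": -0.037},{"gripper": -1,"tx": 0.08,"ty": -0.09,"wz": -0.037}]'

```text
invalid input
```

Call:
servo_tool --commands '[{"gripper": -1,"tx": 0.04,"ty": -0.12},{"gripper": -1,"tx": 0.04,"ty": -0.12},{"gripper": -1,"tx": 0.04,"ty": -0.12},{"gripper": -1,"tx": 0.04,"ty": -0.12},{"gripper": -1,"tx": 0.04,"ty": -0.12},{"gripper": -1,"tx": 0.04,"ty": -0.12},{"gripper": -1,"tx": 0.04,"ty": -0.12},{"gripper": -1,"ty": -0.1}]'

```text
invalid input
```

Call:
servo_tool --commands '[{"gripper": -1,"tx": 0.08,"ty": -0.09,"tz": 0,"wx": 0,"wy": 0,"wz": -0.037},{"gripper": -1,"tx": 0.08,"ty": -0.09,"tz": 0,"wx": 0,"wy": 0,"wz": -0.037},{"gripper": -1,"tx": 0.08,"ty": -0.09,"tz": 0,"wx": 0,"wy": 0,"wz": -0.037},{"gripper": -1,"tx": 0.08,"ty": -0.09,"tz": 0,"wx": 0,"wy": 0,"wz": -0.037},{"gripper": -1,"tx": 0.08,"ty": -0.09,"tz": 0,"wx": 0,"wy": 0,"wz": -0.037},{"gripper": -1,"tx": 0.08,"ty": -0.09,"tz": 0,"wx": 0,"wy": 0,"wz": -0.037},{"gripper": -1,"tx": 0.08,"ty": -0.09,"tz": 0,"wx": 0,"wy": 0,"wz": -0.037},{"gripper": -1,"tx": 0.08,"ty": -0.09,"tz": 0,"wx": 0,"wy": 0,"wz": -0.037}]'

```text
time: 1.37
position: [347.4, 284.3, 227.0]
eef_rot: [1.818, 2.562, 0.001]
force: [0.6, 0.6, 0.3]
finger_gap: 91.5
grip_force: 0.0
```

Call:
servo_tool --commands '[{"gripper": -1,"tx": 0.04,"ty": -0.12,"tz": 0,"wx": 0,"wy": 0,"wz": 0},{"gripper": -1,"tx": 0.04,"ty": -0.12,"tz": 0,"wx": 0,"wy": 0,"wz": 0},{"gripper": -1,"tx": 0.04,"ty": -0.12,"tz": 0,"wx": 0,"wy": 0,"wz": 0},{"gripper": -1,"tx": 0.04,"ty": -0.12,"tz": 0,"wx": 0,"wy": 0,"wz": 0},{"gripper": -1,"tx": 0.04,"ty": -0.12,"tz": -0.05,"wx": 0,"wy": 0,"wz": 0},{"gripper": -1,"tx": 0.04,"ty": -0.12,"tz": -0.08,"wx": 0,"wy": 0,"wz": 0},{"gripper": -1,"tx": 0.04,"ty": -0.12,"tz": -0.08,"wx": 0,"wy": 0,"wz": 0},{"gripper": -1,"tx": 0.04,"ty": -0.12,"tz": -0.08,"wx": 0,"wy": 0,"wz": 0}]'

```text
time: 2.03
position: [440.4, 3.7, 144.5]
eef_rot: [1.81, 2.566, 0.001]
force: [0.2, 1.8, 0.6]
finger_gap: 91.9
grip_force: 0.0
```

Call:
servo_tool --commands '[{"gripper": -1,"tx": 0.015,"ty": -0.047,"tz": 0,"wx": 0,"wy": 0,"wz": 0},{"gripper": -1,"tx": 0,"ty": -0.047,"tz": -0.06,"wx": 0,"wy": 0,"wz": 0},{"gripper": -1,"tx": 0,"ty": 0,"tz": -0.1,"wx": 0,"wy": 0,"wz": 0},{"gripper": -1,"tx": 0,"ty": 0,"tz": -0.1,"wx": 0,"wy": 0,"wz": 0},{"gripper": -1,"tx": 0,"ty": 0,"tz": -0.06,"wx": 0,"wy": 0,"wz": 0},{"gripper": -1,"tx": 0,"ty": 0,"tz": -0.03,"wx": 0,"wy": 0,"wz": 0},{"gripper": -1,"tx": 0,"ty": 0,"tz": 0,"wx": 0,"wy": 0,"wz": 0},{"gripper": -1,"tx": 0,"ty": 0,"tz": 0,"wx": 0,"wy": 0,"wz": 0}]'

```text
time: 2.7
position: [444.8, -22.7, 40.3]
eef_rot: [1.811, 2.567, 0.0]
force: [-0.8, -0.2, -0.2]
finger_gap: 91.9
grip_force: 0.0
```

Run:
```python
from h import *
s=ctrl.get_image("scene");st=ctrl.state();print(st["position"],st["force"])
cv2.imwrite("pics/g1.png",cv2.resize(s[150:290,200:350],None,fx=4,fy=4,interpolation=cv2.INTER_CUBIC))
print(proj("scene",[[447,-30.5,55],[447,-30.5,15],[447,-30.5,19]]))
```

```text
[445.27564246 -22.73429077  40.84312758] [-0.2790126  -0.20275725  1.06687713]
[[269.37789556 231.70599413]
 [269.1823871  242.14727053]
 [269.20165203 241.11824525]]
```

View pics/g1.png

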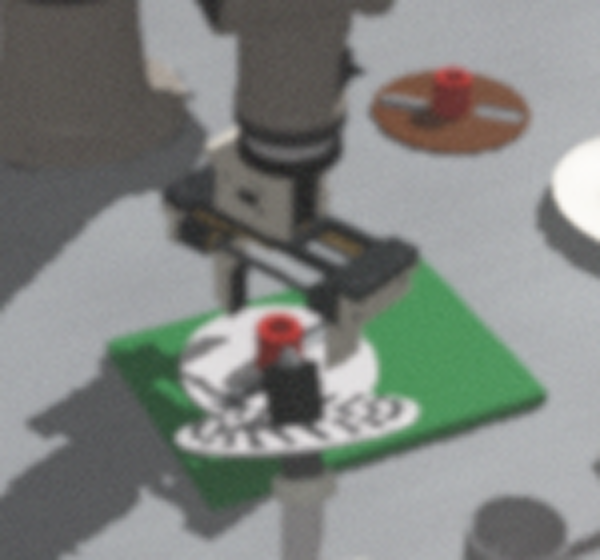

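The fingers straddle the red hub: hub top at crop (281,330), finger tips at (237,300) and (340,355). I'll shift about 8 mm in -y, descend and grip.

Call:
servo_tool --commands '[{"gripper": -1,"tx": 0.007,"ty": -0.026,"tz": 0,"wx": 0,"wy": 0,"wz": 0},{"gripper": -1,"tx": 0,"ty": 0,"tz": 0,"wx": 0,"wy": 0,"wz": 0},{"gripper": -1,"tx": 0,"ty": 0,"tz": -0.025,"wx": 0,"wy": 0,"wz": 0},{"gripper": -1,"tx": 0,"ty": 0,"tz": -0.025,"wx": 0,"wy": 0,"wz": 0},{"gripper": -1,"tx": 0,"ty": 0,"tz": 0,"wx": 0,"wy": 0,"wz": 0},{"gripper": -1,"tx": 0,"ty": 0,"tz": 0,"wx": 0,"wy": 0,"wz": 0}]'

```text
time: 3.25
position: [446.0, -30.3, 24.3]
eef_rot: [-1.81, -2.566, 0.001]
force: [-0.4, 0.9, 0.9]
finger_gap: 91.7
grip_force: 0.0
```

Call:
servo_tool --commands '[{"gripper": 1,"tx": 0,"ty": 0,"tz": 0,"wx": 0,"wy": 0,"wz": 0},{"gripper": 1,"tx": 0,"ty": 0,"tz": 0,"wx": 0,"wy": 0,"wz": 0},{"gripper": 1,"tx": 0,"ty": 0,"tz": 0,"wx": 0,"wy": 0,"wz": 0},{"gripper": 1,"tx": 0,"ty": 0,"tz": 0,"wx": 0,"wy": 0,"wz": 0},{"gripper": 1,"tx": 0,"ty": 0,"tz": 0,"wx": 0,"wy": 0,"wz": 0},{"gripper": 1,"tx": 0,"ty": 0,"tz": 0,"wx": 0,"wy": 0,"wz": 0},{"gripper": 1,"tx": 0,"ty": 0,"tz": 0,"wx": 0,"wy": 0,"wz": 0},{"gripper": 1,"tx": 0,"ty": 0,"tz": 0,"wx": 0,"wy": 0,"wz": 0}]' --newtons 40

```text
time: 3.92
position: [446.6, -30.5, 25.0]
eef_rot: [1.811, 2.567, 0.0]
force: [0.2, 0.1, -0.1]
finger_gap: 42.8
grip_force: 0.0
```

Call:
servo_tool --commands '[{"gripper": 1,"tx": 0,"ty": 0,"tz": 0,"wx": 0,"wy": 0,"wz": 0},{"gripper": 1,"tx": 0,"ty": 0,"tz": 0,"wx": 0,"wy": 0,"wz": 0},{"gripper": 1,"tx": 0,"ty": 0,"tz": 0,"wx": 0,"wy": 0,"wz": 0},{"gripper": 1,"tx": 0,"ty": 0,"tz": 0,"wx": 0,"wy": 0,"wz": 0}]'

```text
time: 4.25
position: [446.7, -30.5, 24.9]
eef_rot: [1.811, 2.567, 0.0]
force: [0.6, 0.3, -0.3]
finger_gap: 34.6
grip_force: 40.0
```

Call:
servo_tool --commands '[{"gripper": 1,"tx": 0,"ty": 0,"tz": 0.04,"wx": 0,"wy": 0,"wz": 0},{"gripper": 1,"tx": 0,"ty": 0,"tz": 0.08,"wx": 0,"wy": 0,"wz": 0},{"gripper": 1,"tx": 0,"ty": 0,"tz": 0.11,"wx": 0,"wy": 0,"wz": 0},{"gripper": 1,"tx": 0,"ty": 0,"tz": 0.12,"wx": 0,"wy": 0,"wz": 0},{"gripper": 1,"tx": 0,"ty": 0,"tz": 0.12,"wx": 0,"wy": 0,"wz": 0},{"gripper": 1,"tx": 0,"ty": 0,"tz": 0.12,"wx": 0,"wy": 0,"wz": 0},{"gripper": 1,"tx": 0,"ty": 0,"tz": 0.1,"wx": 0,"wy": 0,"wz": 0},{"gripper": 1,"tx": 0,"ty": 0,"tz": 0.1,"wx": 0,"wy": 0,"wz": 0}]'

```text
time: 4.92
position: [445.8, -30.3, 263.3]
eef_rot: [-1.811, -2.567, 0.0]
force: [1.0, -0.7, -2.5]
finger_gap: 34.8
grip_force: 40.0
```

Call:
servo_tool --commands '[{"gripper": 1,"tx": 0.06,"ty": 0.07,"tz": 0.02,"wx": -0.0056,"wy": -0.0272,"wz": 0},{"gripper": 1,"tx": 0.06,"ty": 0.07,"tz": 0,"wx": -0.0056,"wy": -0.0272,"wz": 0},{"gripper": 1,"tx": 0.06,"ty": 0.07,"tz": 0,"wx": -0.0056,"wy": -0.0272,"wz": 0},{"gripper": 1,"tx": 0.06,"ty": 0.07,"tz": 0,"wx": -0.0056,"wy": -0.0272,"wz": 0},{"gripper": 1,"tx": 0.06,"ty": 0.07,"tz": 0,"wx": -0.0056,"wy": -0.0272,"wz": 0},{"gripper": 1,"tx": 0.06,"ty": 0.07,"tz": 0,"wx": -0.0056,"wy": -0.0272,"wz": 0},{"gripper": 1,"tx": 0.06,"ty": 0.07,"tz": 0,"wx": 0,"wy": 0,"wz": 0},{"gripper": 1,"tx": 0,"ty": 0,"tz": 0,"wx": 0,"wy": 0,"wz": 0}]'

```text
time: 5.58
position: [573.0, 119.8, 266.4]
eef_rot: [1.524, 2.167, 0.284]
force: [-0.7, -0.6, -3.3]
finger_gap: 34.6
grip_force: 40.0
```

Call:
servo_tool --commands '[{"gripper": 1,"tx": 0.04,"ty": 0.06,"tz": 0,"wx": 0,"wy": 0,"wz": 0},{"gripper": 1,"tx": 0.05,"ty": 0.07,"tz": 0,"wx": 0,"wy": 0,"wz": 0},{"gripper": 1,"tx": 0.05,"ty": 0.07,"tz": 0,"wx": 0,"wy": 0,"wz": 0},{"gripper": 1,"tx": 0.04,"ty": 0.05,"tz": 0,"wx": 0,"wy": 0,"wz": 0},{"gripper": 1,"tx": 0,"ty": 0,"tz": 0,"wx": 0,"wy": 0,"wz": 0},{"gripper": 1,"tx": 0,"ty": 0,"tz": 0,"wx": 0,"wy": 0,"wz": 0}]'

```text
time: 6.08
position: [625.9, 191.6, 266.2]
eef_rot: [1.527, 2.166, 0.28]
force: [0.2, -0.6, -2.4]
finger_gap: 34.2
grip_force: 40.0
```

```bash
cat >> h.py <<'E'
yaw=-0.206
d=np.array([-.5*np.cos(yaw),-.5*np.sin(yaw),.8660254]); tip=np.array([646.8,192.4,204.3]); root=tip-80*d
def err(s,OFF=10):
    Rt=R.from_rotvec(s["eef_rot"]);z=Rt.as_matrix()[:,2];w=np.cross(z,-d)   # small rot to bring z to -d
    w=w/np.linalg.norm(w)*np.arcsin(np.linalg.norm(w)) if np.linalg.norm(w)>1e-9 else w
    o=s["position"]+OFF*z; v=o-tip; a=v@d
    print("t %.2f"%s["time"],"pos",s["position"].round(1),"turn frac",(w/np.pi).round(4),"along",a.round(1),"lateral",(v-a*d).round(1),"F",s["force"].round(1),"axial",(s["force"]@d).round(1),"gap",round(s["finger_gap"],1))
E
python3 - <<'E'
from h import *
S=np.mean([ctrl.get_image("scene").astype(float) for _ in range(3)],0).astype(np.uint8)
T=np.mean([ctrl.get_image("top").astype(float) for _ in range(3)],0).astype(np.uint8)
s=ctrl.state();err(s);print(s["joint_pos"].round(2))
cv2.imwrite("pics/s2.png",S);cv2.imwrite("pics/t2.png",T)
z=R.from_rotvec(s["eef_rot"]).as_matrix()[:,2]
th=np.linspace(0,2*np.pi,60);u=np.cross(z,[0,1,0]);u/=np.linalg.norm(u);v=np.cross(z,u)
out=[]
for n,im,(x0,y0) in(("scene",S,(320,140)),("top",T,(165,90))):
    c=cv2.resize(im[y0:y0+120,x0:x0+100],None,fx=4,fy=4,interpolation=cv2.INTER_CUBIC)
    o=s["position"]+10*z
    for cc,r,col in((o-4*z,75,(0,255,0)),(o,75,(0,255,255)),(o-40*z,18,(255,0,255))):
        P=cc+r*(np.cos(th)[:,None]*u+np.sin(th)[:,None]*v)
        for p in proj(n,P): cv2.circle(c,tuple(int(k) for k in (p-[x0,y0]+.5)*4),1,col,-1)
    for p in proj(n,[tip,root]): cv2.circle(c,tuple(int(k) for k in (p-[x0,y0]+.5)*4),2,(255,0,0),-1)
    out.append(c)
cv2.imwrite("pics/c3.png",np.hstack(out))
E
```

```text
t 6.38 pos [626.2 190.7 268.1] turn frac [-0.0003 -0.     -0.0002] along 55.2 lateral [11.2 -8.3  7.3] F [ 0.3 -0.4 -3.4] axial -3.2 gap 35.0
[ 0.3   0.34  1.54 -0.33  0.83  0.12]
```

View pics/c3.png

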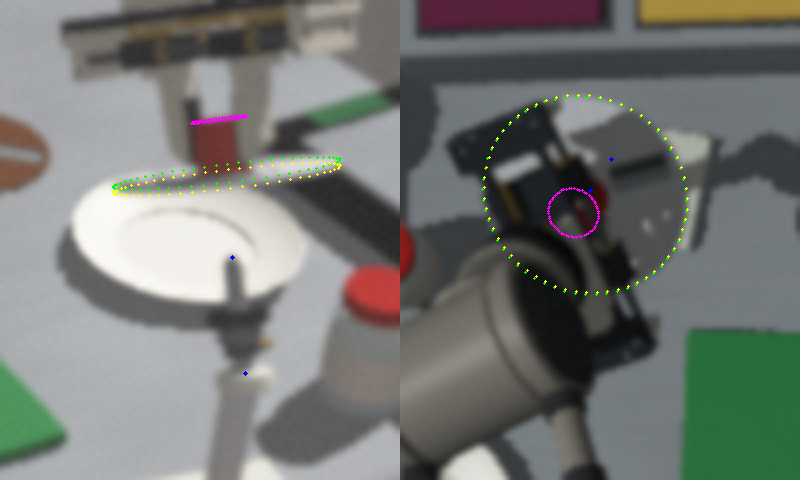

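The model overlay matches the plate rim in both views, and the tip is at scene crop (232,257). I'll line up on the spindle axis about 18 mm above the tip.

Call:
servo_tool --commands '[{"gripper": 1,"tx": -0.019,"ty": 0.014,"tz": -0.012,"wx": 0,"wy": 0,"wz": 0},{"gripper": 1,"tx": -0.018,"ty": 0.014,"tz": -0.012,"wx": 0,"wy": 0,"wz": 0},{"gripper": 1,"tx": 0.02,"ty": -0.004,"tz": -0.035,"wx": 0,"wy": 0,"wz": 0},{"gripper": 1,"tx": 0.02,"ty": -0.004,"tz": -0.035,"wx": 0,"wy": 0,"wz": 0},{"gripper": 1,"tx": 0.02,"ty": -0.004,"tz": -0.035,"wx": 0,"wy": 0,"wz": 0},{"gripper": 1,"tx": 0,"ty": 0,"tz": 0,"wx": 0,"wy": 0,"wz": 0},{"gripper": 1,"tx": 0,"ty": 0,"tz": 0,"wx": 0,"wy": 0,"wz": 0}]'

```text
time: 6.97
position: [633.4, 195.8, 227.4]
eef_rot: [1.528, 2.165, 0.28]
force: [0.7, -0.1, -2.3]
finger_gap: 34.5
grip_force: 40.0
```

Run:
```python
from h import *
S=ctrl.get_image("scene");s=ctrl.state();err(s)
cv2.imwrite("pics/s3.png",S)
```

```text
t 7.02 pos [633.6 196.  228.5] turn frac [-0.0003 -0.0003 -0.0001] along 17.8 lateral [0.4 0.8 0.1] F [-0.2 -1.1 -3.1] axial -2.7 gap 34.4
```

Call:
servo_tool --commands '[{"gripper": 1,"tx": 0.008,"ty": -0.004,"tz": -0.0145,"wx": 0,"wy": 0,"wz": 0},{"gripper": 1,"tx": 0.008,"ty": -0.0025,"tz": -0.0145,"wx": 0,"wy": 0,"wz": 0},{"gripper": 1,"tx": 0.008,"ty": -0.0017,"tz": -0.0145,"wx": 0,"wy": 0,"wz": 0},{"gripper": 1,"tx": 0.008,"ty": -0.0017,"tz": -0.0145,"wx": 0,"wy": 0,"wz": 0},{"gripper": 1,"tx": 0.008,"ty": -0.0017,"tz": -0.0145,"wx": 0,"wy": 0,"wz": 0},{"gripper": 1,"tx": 0,"ty": 0,"tz": 0,"wx": 0,"wy": 0,"wz": 0}]'

```text
time: 7.52
position: [645.3, 192.5, 206.0]
eef_rot: [1.527, 2.164, 0.282]
force: [-0.5, -0.4, -4.1]
finger_gap: 34.6
grip_force: 40.0
```

Run:
```python
from h import *
S=ctrl.get_image("scene");s=ctrl.state();err(s)
cv2.imwrite("pics/c4.png",cv2.resize(S[150:270,330:430],None,fx=5,fy=5,interpolation=cv2.INTER_CUBIC))
```

```text
t 7.57 pos [645.3 192.6 206.6] turn frac [-0.0003 -0.0003 -0.0001] along -7.3 lateral [-0.1 -0.  -0.1] F [-0.2  0.4 -3.4] axial -2.8 gap 34.3
```

View pics/c4.png

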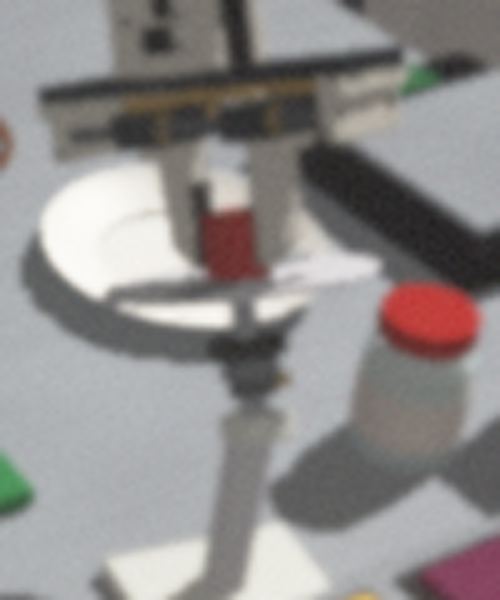

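Call:
servo_tool --commands '[{"gripper": 1,"tx": 0.008,"ty": -0.0017,"tz": -0.0145,"wx": 0,"wy": 0,"wz": 0},{"gripper": 1,"tx": 0.008,"ty": -0.0017,"tz": -0.0145,"wx": 0,"wy": 0,"wz": 0},{"gripper": 1,"tx": 0.008,"ty": -0.0017,"tz": -0.0145,"wx": 0,"wy": 0,"wz": 0},{"gripper": 1,"tx": 0,"ty": 0,"tz": 0,"wx": 0,"wy": 0,"wz": 0}]'

```text
time: 7.9
position: [652.5, 191.0, 193.0]
eef_rot: [1.527, 2.164, 0.282]
force: [-0.1, -0.5, -2.7]
finger_gap: 34.8
grip_force: 40.0
```

```bash
python3 -c "
from h import *
err(ctrl.state())"
```

```text
t 7.90 pos [652.5 191.  193. ] turn frac [-0.0003 -0.0005 -0.0001] along -22.7 lateral [-0.5 -0.1 -0.3] F [-0.1 -0.5 -2.7] axial -2.4 gap 34.8
```

Call:
servo_tool --commands '[{"gripper": 1,"tx": 0.0036,"ty": -0.0007,"tz": -0.0058,"wx": 0,"wy": 0,"wz": 0},{"gripper": 1,"tx": 0.0034,"ty": -0.0007,"tz": -0.0058,"wx": 0,"wy": 0,"wz": 0},{"gripper": 1,"tx": 0,"ty": 0,"tz": 0,"wx": 0,"wy": 0,"wz": 0}]'

```text
time: 8.15
position: [654.8, 190.8, 190.6]
eef_rot: [1.526, 2.164, 0.283]
force: [0.1, 0.3, -3.5]
finger_gap: 34.6
grip_force: 40.0
```

Call:
servo_tool --commands '[{"gripper": 1,"tx": 0.0033,"ty": -0.0007,"tz": -0.0058,"wx": 0,"wy": 0,"wz": 0},{"gripper": 1,"tx": 0,"ty": 0,"tz": 0,"wx": 0,"wy": 0,"wz": 0}]'

```text
time: 8.32
position: [655.8, 190.6, 189.0]
eef_rot: [1.526, 2.163, 0.283]
force: [0.5, -1.0, -2.6]
finger_gap: 34.8
grip_force: 40.0
```

Call:
servo_tool --commands '[{"gripper": 1,"tx": 0.0033,"ty": -0.0007,"tz": -0.0058,"wx": 0,"wy": 0,"wz": 0},{"gripper": 1,"tx": 0.0033,"ty": -0.0007,"tz": -0.0058,"wx": 0,"wy": 0,"wz": 0},{"gripper": 1,"tx": 0,"ty": 0,"tz": 0,"wx": 0,"wy": 0,"wz": 0},{"gripper": 1,"tx": 0,"ty": 0,"tz": 0,"wx": 0,"wy": 0,"wz": 0}]'

```text
time: 8.65
position: [657.7, 190.2, 185.5]
eef_rot: [1.526, 2.164, 0.283]
force: [-0.1, 0.3, -4.0]
finger_gap: 34.5
grip_force: 40.0
```

```bash
python3 -c "
from h import *
err(ctrl.state())"
```

```text
t 8.65 pos [657.7 190.2 185.5] turn frac [-0.0004 -0.     -0.0002] along -31.8 lateral [0.2 0.1 0.1] F [-0.1  0.3 -4. ] axial -3.3 gap 34.5
```

Call:
servo_tool --commands '[{"gripper": 1,"tx": 0.0033,"ty": -0.0007,"tz": -0.0058,"wx": 0,"wy": 0,"wz": 0},{"gripper": 1,"tx": 0,"ty": 0,"tz": 0,"wx": 0,"wy": 0,"wz": 0},{"gripper": 1,"tx": 0,"ty": 0,"tz": 0,"wx": 0,"wy": 0,"wz": 0}]'

```text
time: 8.9
position: [658.7, 190.0, 183.9]
eef_rot: [1.526, 2.163, 0.283]
force: [-0.4, -0.6, -3.6]
finger_gap: 34.7
grip_force: 40.0
```

Call:
servo_tool --commands '[{"gripper": 1,"tx": 0.0033,"ty": -0.0007,"tz": -0.0058,"wx": 0,"wy": 0,"wz": 0},{"gripper": 1,"tx": 0,"ty": 0,"tz": 0,"wx": 0,"wy": 0,"wz": 0},{"gripper": 1,"tx": 0,"ty": 0,"tz": 0,"wx": 0,"wy": 0,"wz": 0}]'

```text
time: 9.15
position: [659.6, 189.8, 182.1]
eef_rot: [1.526, 2.164, 0.283]
force: [-0.3, -0.3, -3.6]
finger_gap: 34.7
grip_force: 40.0
```

Call:
servo_tool --commands '[{"gripper": 1,"tx": 0.0033,"ty": -0.0007,"tz": -0.0058,"wx": 0,"wy": 0,"wz": 0},{"gripper": 1,"tx": 0,"ty": 0,"tz": 0,"wx": 0,"wy": 0,"wz": 0},{"gripper": 1,"tx": 0,"ty": 0,"tz": 0,"wx": 0,"wy": 0,"wz": 0}]'

```text
time: 9.4
position: [660.8, 189.7, 180.6]
eef_rot: [1.526, 2.163, 0.284]
force: [-0.5, 0.5, -2.8]
finger_gap: 34.6
grip_force: 40.0
```

Call:
servo_tool --commands '[{"gripper": 1,"tx": 0.0033,"ty": -0.0007,"tz": -0.0058,"wx": 0,"wy": 0,"wz": 0},{"gripper": 1,"tx": 0,"ty": 0,"tz": 0,"wx": 0,"wy": 0,"wz": 0},{"gripper": 1,"tx": 0,"ty": 0,"tz": 0,"wx": 0,"wy": 0,"wz": 0}]'

```text
time: 9.65
position: [661.7, 189.5, 179.1]
eef_rot: [1.526, 2.163, 0.284]
force: [-3.1, 0.2, 0.8]
finger_gap: 34.7
grip_force: 40.0
```

Call:
servo_tool --commands '[{"gripper": 1,"tx": 0.0025,"ty": -0.0005,"tz": -0.0045,"wx": 0,"wy": 0,"wz": 0},{"gripper": 1,"tx": 0,"ty": 0,"tz": 0,"wx": 0,"wy": 0,"wz": 0},{"gripper": 1,"tx": 0,"ty": 0,"tz": 0,"wx": 0,"wy": 0,"wz": 0}]'

```text
time: 9.9
position: [662.4, 189.4, 177.9]
eef_rot: [1.526, 2.163, 0.284]
force: [-4.8, -0.3, 4.5]
finger_gap: 34.6
grip_force: 40.0
```

```bash
python3 -c "
from h import *
err(ctrl.state())"
```

```text
t 9.90 pos [662.4 189.4 177.9] turn frac [-0.0004  0.0002 -0.0003] along -40.8 lateral [0.5 0.2 0.3] F [-4.8 -0.3  4.5] axial 6.2 gap 34.6
```

Call:
servo_tool --commands '[{"gripper": 1,"tx": 0.0012,"ty": -0.0002,"tz": -0.0022,"wx": 0,"wy": 0,"wz": 0},{"gripper": 1,"tx": 0,"ty": 0,"tz": 0,"wx": 0,"wy": 0,"wz": 0},{"gripper": 1,"tx": 0,"ty": 0,"tz": 0,"wx": 0,"wy": 0,"wz": 0}]'

```text
time: 10.15
position: [662.7, 189.3, 177.4]
eef_rot: [1.526, 2.163, 0.284]
force: [-6.1, 0.2, 4.8]
finger_gap: 34.8
grip_force: 40.0
```

Call:
servo_tool --commands '[{"gripper": 1,"tx": 0,"ty": 0,"tz": 0,"wx": 0,"wy": 0,"wz": 0},{"gripper": 1,"tx": 0,"ty": 0,"tz": 0,"wx": 0,"wy": 0,"wz": 0},{"gripper": 1,"tx": 0,"ty": 0,"tz": 0,"wx": 0,"wy": 0,"wz": 0},{"gripper": 1,"tx": 0,"ty": 0,"tz": 0,"wx": 0,"wy": 0,"wz": 0},{"gripper": 1,"tx": 0,"ty": 0,"tz": 0,"wx": 0,"wy": 0,"wz": 0}]'

```text
time: 10.57
position: [662.7, 189.3, 177.4]
eef_rot: [1.526, 2.163, 0.284]
force: [-6.7, 0.6, 4.5]
finger_gap: 34.4
grip_force: 40.0
```

Call:
servo_tool --commands '[{"gripper": 1,"tx": 0.0006,"ty": -0.0001,"tz": -0.0012,"wx": 0,"wy": 0,"wz": 0},{"gripper": 1,"tx": 0,"ty": 0,"tz": 0,"wx": 0,"wy": 0,"wz": 0},{"gripper": 1,"tx": 0,"ty": 0,"tz": 0,"wx": 0,"wy": 0,"wz": 0},{"gripper": 1,"tx": 0,"ty": 0,"tz": 0,"wx": 0,"wy": 0,"wz": 0},{"gripper": 1,"tx": 0,"ty": 0,"tz": 0,"wx": 0,"wy": 0,"wz": 0},{"gripper": 1,"tx": 0,"ty": 0,"tz": 0,"wx": 0,"wy": 0,"wz": 0},{"gripper": 1,"tx": 0,"ty": 0,"tz": 0,"wx": 0,"wy": 0,"wz": 0},{"gripper": 1,"tx": 0,"ty": 0,"tz": 0,"wx": 0,"wy": 0,"wz": 0}]'

```text
time: 11.23
position: [662.8, 189.3, 177.1]
eef_rot: [1.526, 2.163, 0.284]
force: [-7.2, 0.3, 5.4]
finger_gap: 34.6
grip_force: 40.0
```

Call:
servo_tool --commands '[{"gripper": 1,"tx": -0.0025,"ty": 0.0005,"tz": 0.0044,"wx": 0,"wy": 0,"wz": 0},{"gripper": 1,"tx": -0.0025,"ty": 0.0005,"tz": 0.0044,"wx": 0,"wy": 0,"wz": 0},{"gripper": 1,"tx": 0,"ty": 0,"tz": 0,"wx": 0,"wy": 0,"wz": 0},{"gripper": 1,"tx": 0,"ty": 0,"tz": 0,"wx": 0,"wy": 0,"wz": 0}]'

```text
time: 11.57
position: [661.6, 189.5, 179.2]
eef_rot: [1.526, 2.163, 0.284]
force: [-2.4, 0.0, -0.0]
finger_gap: 34.9
grip_force: 40.0
```

Call:
servo_tool --commands '[{"gripper": -1,"tx": 0,"ty": 0,"tz": 0,"wx": 0,"wy": 0,"wz": 0},{"gripper": -1,"tx": 0,"ty": 0,"tz": 0,"wx": 0,"wy": 0,"wz": 0},{"gripper": -1,"tx": 0,"ty": 0,"tz": 0,"wx": 0,"wy": 0,"wz": 0},{"gripper": -1,"tx": 0,"ty": 0,"tz": 0,"wx": 0,"wy": 0,"wz": 0},{"gripper": -1,"tx": 0,"ty": 0,"tz": 0,"wx": 0,"wy": 0,"wz": 0},{"gripper": -1,"tx": 0,"ty": 0,"tz": 0,"wx": 0,"wy": 0,"wz": 0},{"gripper": -1,"tx": 0,"ty": 0,"tz": 0,"wx": 0,"wy": 0,"wz": 0},{"gripper": -1,"tx": 0,"ty": 0,"tz": 0,"wx": 0,"wy": 0,"wz": 0}]'

```text
time: 12.23
position: [661.5, 189.5, 179.0]
eef_rot: [1.526, 2.163, 0.284]
force: [-0.1, -0.2, 0.3]
finger_gap: 83.6
grip_force: 0.0
```

Released cleanly. I'll retreat along the spindle axis.

Call:
servo_tool --commands '[{"gripper": -1,"tx": 0,"ty": 0,"tz": 0,"wx": 0,"wy": 0,"wz": 0},{"gripper": -1,"tx": -0.013,"ty": 0.0027,"tz": 0.023,"wx": 0,"wy": 0,"wz": 0},{"gripper": -1,"tx": -0.026,"ty": 0.0054,"tz": 0.046,"wx": 0,"wy": 0,"wz": 0},{"gripper": -1,"tx": -0.039,"ty": 0.008,"tz": 0.069,"wx": 0,"wy": 0,"wz": 0},{"gripper": -1,"tx": -0.052,"ty": 0.011,"tz": 0.092,"wx": 0,"wy": 0,"wz": 0},{"gripper": -1,"tx": -0.052,"ty": 0.011,"tz": 0.092,"wx": 0,"wy": 0,"wz": 0},{"gripper": -1,"tx": -0.052,"ty": 0.011,"tz": 0.092,"wx": 0,"wy": 0,"wz": 0},{"gripper": -1,"tx": -0.052,"ty": 0.011,"tz": 0.092,"wx": 0,"wy": 0,"wz": 0}]'

```text
time: 12.9
position: [574.4, 207.7, 332.7]
eef_rot: [1.526, 2.163, 0.284]
force: [0.1, 0.1, 0.6]
finger_gap: 91.9
grip_force: 0.0
```

Call:
servo_tool --commands '[{"gripper": -1,"tx": -0.1,"ty": 0,"tz": 0.03,"wx": 0,"wy": 0,"wz": 0},{"gripper": -1,"tx": -0.1,"ty": 0,"tz": 0.03,"wx": 0,"wy": 0,"wz": 0},{"gripper": -1,"tx": 0,"ty": 0,"tz": 0,"wx": 0,"wy": 0,"wz": 0},{"gripper": -1,"tx": 0,"ty": 0,"tz": 0,"wx": 0,"wy": 0,"wz": 0},{"gripper": -1,"tx": 0,"ty": 0,"tz": 0,"wx": 0,"wy": 0,"wz": 0},{"gripper": -1,"tx": 0,"ty": 0,"tz": 0,"wx": 0,"wy": 0,"wz": 0}]'

```text
time: 13.4
position: [516.1, 207.4, 348.4]
eef_rot: [1.526, 2.163, 0.283]
force: [0.5, -0.4, -0.0]
finger_gap: 91.6
grip_force: 0.0
```

Run:
```python
from h import *
S=ctrl.get_image("scene");T=ctrl.get_image("top");print(ctrl.state()["position"])
a=cv2.resize(S[170:290,325:425],None,fx=4,fy=4,interpolation=cv2.INTER_CUBIC);b=cv2.resize(T[85:205,170:270],None,fx=4,fy=4,interpolation=cv2.INTER_CUBIC)
cv2.imwrite("pics/c5.png",np.hstack([a,b]))
```

```text
[516.20915673 207.27273782 348.02874925]
```

View pics/c5.png

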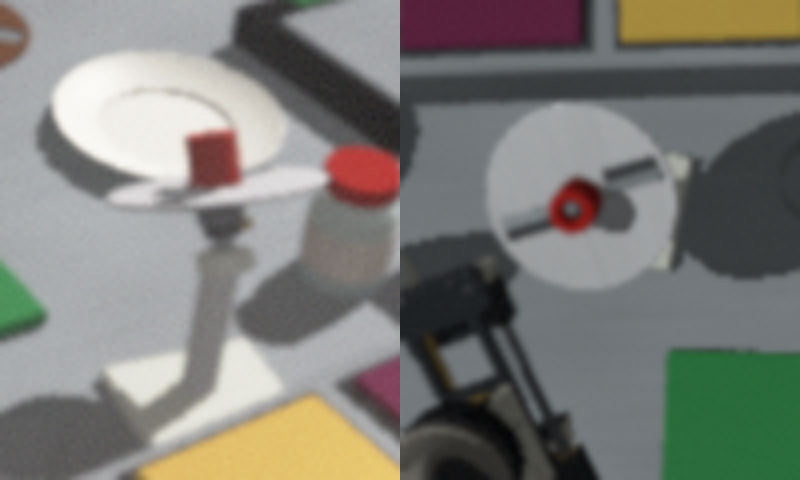

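The disc hangs hub outwards against the cushion (scene crop (215,185)), with the spindle visible in the hub's bore (top crop (572,208)). The gripper is clear.

```bash
python3 -c "
from cell import ctrl
print(ctrl.finish_job())"
```

```text
the job is handed in; nothing more can be done
None
```

The red-hubbed disc now hangs hub outwards on the empty spindle, pressed home against the cushion with about 10–11 N (by the wrist force reading) for roughly a second, then released; the job was handed in at about 13.5 s.

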